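# Hold a heel block home in the drilling jig

### The arm

A 6-joint arm with a two-finger parallel gripper is mounted at the origin on the work surface. World frame = base frame: x ahead of the robot, y to its left, z up, the work surface at z = 0. Lengths are in m, angles in rad, forces in N, time in s.
With the tool pointing down it reaches from about 0.225 to 0.875 m from the base axis. Payload 3.4 kg.
Tool frame: the origin (TCP) lies on the mounting face of the last link; the fingertips stand 173 mm ahead of it and the grasp point (between the pads) lies 155 mm ahead of it; y points along the fingers, x is the direction in which the jaws open and shut, and the axes are right-handed (so a half turn about y gives the same grasp; the last joint's range is limited). The gripper opens to 85 mm and grips with 20 to 120 N. Pads are 22 mm wide; open, the fingers measure 114 mm over their backs; the gripper's body (76 mm by 85 mm) begins 54 mm behind the grasp point. The pads swing forward as they close: fully open they stand 13 mm farther back than shut.
Start: joints at [1.196, 0.276, 1.505, -0, 1.361, -0.121], TCP at [0.144, 0.557, 0.405] pointing down, gripper open.
Joint ranges: [-2.89, 2.89], [-0.75, 2.08], [0.22, 2.7], [-1.18, 4.32], [0.11, 2.71], [-2.7, 2.7]. Speed limits (rad/s): [2.57, 2.57, 3.14, 3.14, 3.14, 3.14].

### API

Orientations are given as a unit quaternion [w, x, y, z].
In Python, from rig import manip, vision, ticket gives the robot as it stands.
- The arm moves only by the tool arm_command, never from a script. Its argument "increments" is one flat list of numbers, 7 for each row, row after row: the turn, a rotation vector about the tool's x, y, z in rad, then the shift along the tool's x, y, z in cm, then the closure, from 0 (fully open) to 1 (shut). In form: [wx, wy, wz, tx, ty, tz, hand, wx, wy, wz, tx, ty, tz, hand, ...]. A call has 1 to 8 rows; each row shifts and turns the commanded pose from where the row before left it, along the tool's axes as they then stand; what a row does not reach is not made up. A row lasts 1/8 s, in which the tool goes at most 62.5 mm and 10.7 degrees, less where a joint would pass 70% of its speed; a pose out of reach is approached as far as the arm can. A call is refused whole if a number of a shift passes 6.25 or a number of a turn 0.188, either way. A call with a gripper value outside its range is refused whole. The fingers move at their own pace and stop on an object; "grip_force" is the grip in N (left out, the last holds). Time passes only in rows, so rows that do not move let the fingers close. It gives the time, the measured TCP pose, the force and the opening at its end, in the units of the state.
- manip.get_state(): the state, without advancing time (a new reading comes with each control period).
- vision.get_image(name): name is "scene" or "top" or "wrist"; returns the picture (480x640x3 uint8, red, green, blue); there is no depth.
- vision.camera_params(name): a dict with "vfov" (degrees; the focal length in pixels is half the picture's height over the tangent of half this angle, whatever the lens; pixels are square), "cx", "cy" (the principal point, pixels), "R" (3x3) and "t" (3): a world point X has camera coordinates R X + t. Camera axes: x right, y down, z forward; pixel columns grow to the right and rows downward; lengths in m; the calibration is good to about 2 mm. A picture is of the moment at which its call begins: read the wrist's pose just before it. camera_params takes no time and is no camera call; for the wrist camera it gives the pose at the moment of the call.
- ticket.sign_off(): hands the job in, once; it reports no verdict.
The state is a dict: "clock": time; "qpos": joint angles; "qd": joint speeds; "effort": joint torques, N m; "position": TCP position; "ee_rot": TCP orientation; "contact_force": force on the tool from outside, world axes, zero at the start; "moment": the same for the moment, N m; "width": finger opening in m.
Only numpy, scipy, OpenCV 4.12 (cv2) and the standard library are available. Lean on these libraries where they do the work, as an engineer would, in place of code of your own. Each camera call takes 0.05 s, during which the arm holds its last target.

### The job

Pick up the pale wooden heel block, set it flat on the drilling jig's plate with its cut-off corner pointing away from both orange sprung stops, and push it into the corner until both stops are pushed fully in, its faces flush against them. Finish while still holding it there, the gripper pressing it against both stops at once: do not let go or back off. Leave the dark heel block and the other things on the bench where they are.

Things in the scene. Friction and masses are not known exactly. Their poses are not given: they have to be found in the camera images.
- block: Pale wooden heel block, 0.12 to 0.24 kg, 80 (its x) by 60 (its y) by 54 mm high, the lowest 6 mm black rubber. Origin: centre of the underside of the full rectangle; z up. The -x,-y corner is cut off at 45 degrees, 20 mm off each side; the full +x end face and +y side face go to the end stop and side stop. Stands on the bench; can be gripped from above across its 60 mm width.
- block_corner (a point): Lower corner of the pale block where its +x and +y faces meet (40 mm, 30 mm, 0 from its origin), opposite the cut-off corner.
- jig: Drilling jig fixed to the bench, turned up to 20 degrees: aluminium plate 190 (its x) by 170 mm (its y), 12 mm thick, z up. Origin: centre of the underside. Green fences stand 26 mm above the plate along its +x and +y edges, an orange sprung stop in front of each. The block lies with its axes along the jig's; home (both stops fully in) puts its origin at (18, 18, 12) mm in the jig's frame.
- jig_corner (a point): Point on the plate's top (58, 48, 12 mm in the jig's frame) where the block's +x,+y lower corner lies when both stops are fully in.
- end_stop (a joint): Travel (m) of the orange stop plate at the jig's +x fence: 0 = out (rest), 0.008 = fully in, a hard end; pushed in along the jig's +x. Spring: about 3 N to start, 8.4 N fully in; springs back when released. Plate 40 mm wide, 8 mm thick, top 25.5 mm above the jig plate, so fingers that hold the block's upper half pass above it.
- end_stop_face (a point): Middle of the end stop's face that meets the block's +x face; moves with the stop. At rest it is at (50, 10, 25) mm in the jig's frame.
- side_stop (a joint): Travel (m) of the orange stop plate at the jig's +y fence: 0 = out (rest), 0.008 = fully in, a hard end; pushed in along the jig's +y. Same spring as the end stop. Plate 50 mm wide, 8 mm thick, top 25.5 mm above the jig plate.
- side_stop_face (a point): Middle of the side stop's face that meets the block's +y face; moves with the stop. At rest it is at (13, 40, 25) mm in the jig's frame.
- dark_block: Dark wooden heel block of the same shape and size as the pale one; not wanted here, leave it. Origin: centre of its underside.
- hammer: Hammer lying on the bench, about 300 mm long; leave it.
- thread_cone: White cone of thread, 64 mm wide, 112 mm tall, standing on the bench; leave it. Origin: centre of its underside.
- tack_jar: Amber jar with a steel cap, 64 mm wide, 80 mm tall; leave it. Origin: centre of its underside.
- marker: Yellow and blue marker, 135 mm long, lying; leave it.
- wax_tin: Flat round red and brass tin, 78 mm wide, 24 mm tall; leave it. Origin: centre of its underside.
- rasp: Rasp with a wooden handle, 310 mm long, lying; leave it.
Not all that is in view belongs to the job. There is more than one size of the block; the one meant has the size given above.

How it is judged:
On the way:
1. the pale block is picked up, at least 25 mm clear of the bench, by the gripper (height (world z) of block above 0.025 m and contact force between block and the fingers above 0.5 N), for 0.1 s.
At the end, for the whole second after the job is handed in: Through the last second the fingers press the pale block into the corner: it pushes each stop in at least 6 of 8 mm (over 2.5 N each), its full corner is within 6 mm of the home corner, turned under 0.06 rad from the jig, flat on the plate (0.06 rad, 4 mm) and still (value of joint each of end_stop, side_stop above 0.006 m and contact force between block and end_stop above 2.5 N and contact force between block and side_stop above 2.5 N and contact force between block and the fingers above 1 N and horizontal distance between block_corner and jig_corner below 0.006 m and angle between the x axis of block and the x axis of jig, either way round below 0.06 rad and angle between block's own z axis and vertical below 0.06 rad and z of block_corner in the frame of jig between 0.009 and 0.016 m and linear speed of block below 0.02 m/s); the arm keeps its last pose, push and grip.
It fails at once if the dark heel block is moved more than 25 mm (distance of dark_block from where it was at the start of the episode above 0.025 m).
It fails at once if another thing on the bench is moved more than 25 mm (distance of any of hammer, thread_cone, tack_jar, marker, wax_tin, rasp from where it was at the start of the episode above 0.025 m).
It also fails if it takes over 38 s, if anything falls off the work surface, if the arm or the gripper's body presses on something with over 40 N, if the wrist force passes 120 N, or if a joint passes its speed limit or range.

## Working session

There is one attempt and no reset: what is moved stays moved. The work goes in short steps, Python scripts to look and compute and a tool call to move; the robot and the scene stay as the last step left them, time stands still between calls to the robot, and variables do not carry over. Pictures are saved under pics/ and viewed, and the job is handed in when it is done.

Besides the shell and the picture viewer there is one more tool, called after "Request:" as name(argument=value, ...), one argument or row to a line, values as JSON. arm_command: Moves the arm, as the interface text tells. Its arguments: {"type":"object","properties":{"increments":{"type":"array"},"grip_force":{"type":"number"}},"required":["increments"]}

```bash
mkdir -p pics; ls
python3 - <<'E'
from rig import manip, vision
import cv2
print(manip.get_state())
for n in ("scene","top","wrist"):
    p=vision.camera_params(n); print(n,p)
    cv2.imwrite(f"pics/{n}0.png",vision.get_image(n)[:,:,::-1])
E
```

```text
pics
{'clock': 0.0, 'qpos': array([ 1.19599754e+00,  2.76583526e-01,  1.50615631e+00, -1.62914141e-05,
        1.36070326e+00, -1.21023135e-01]), 'qd': array([ 8.85298327e-06,  5.11047241e-04,  2.88133430e-04, -5.72150456e-04,
        1.73794021e-03,  4.34746679e-04]), 'effort': array([-2.07546007e-03, -4.16759562e+01, -2.45804805e+01, -4.42826176e-04,
        1.11647020e-02, -3.52133021e-06]), 'position': array([0.144298  , 0.55636756, 0.40383673]), 'ee_rot': array([-0.5589133 ,  0.55959288,  0.43214813, -0.43326633]), 'contact_force': array([0.02914027, 0.19513265, 0.70310239]), 'moment': array([0.00928465, 0.02567839, 0.03846208]), 'width': 0.08540162601797893}
scene {'vfov': 49.52004085101796, 'cx': 317.2736814757784, 'cy': 245.84227660606987, 'R': array([[-0.79063487,  0.61228722,  0.0009283 ],
       [ 0.41780499,  0.54061071, -0.73019111],
       [-0.44758853, -0.5769267 , -0.68324233]]), 't': array([ 0.40819966, -0.21028864,  1.44666777])}
top {'vfov': 51.568249069581725, 'cx': 313.57486751794977, 'cy': 242.68020547381656, 'R': array([[ 0.01224532, -0.9997996 ,  0.01583718],
       [-0.99656238, -0.01350043, -0.08173842],
       [ 0.08193585, -0.01478182, -0.99652798]]), 't': array([-7.42801451e-04,  5.28480364e-01,  1.36031417e+00])}
wrist {'vfov': 59.2343140875107, 'cx': 316.401076161331, 'cy': 238.2218153297825, 'R': array([[ 0.25153269,  0.96784606, -0.00230491],
       [ 0.92428475, -0.23950377,  0.29721312],
       [ 0.28710452, -0.07688921, -0.95480838]]), 't': array([-0.57262416, -0.0380502 ,  0.38030134])}
```

View pics/scene0.png

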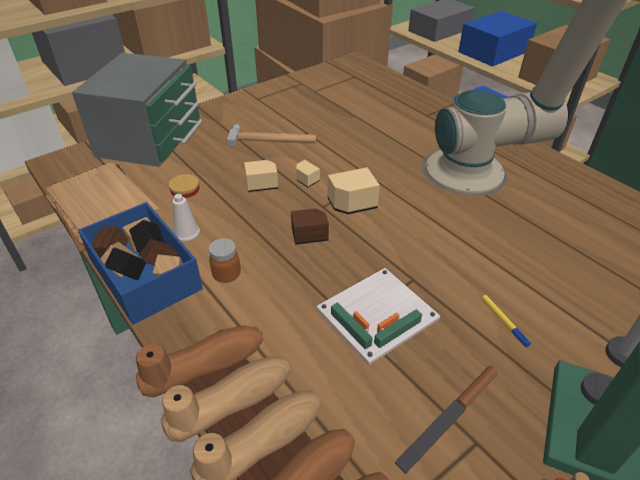

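View pics/top0.png

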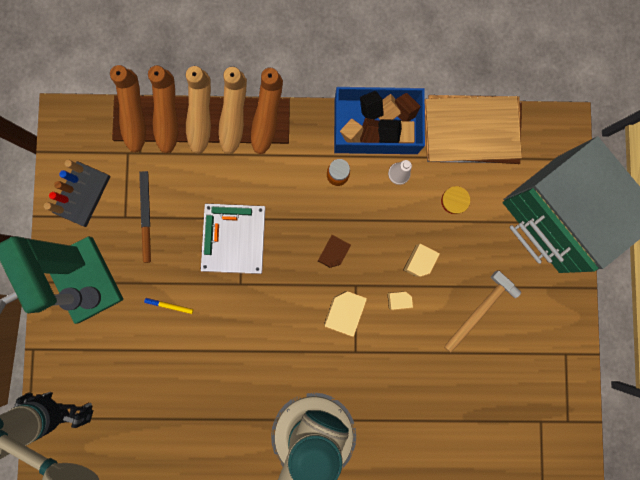

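View pics/wrist0.png

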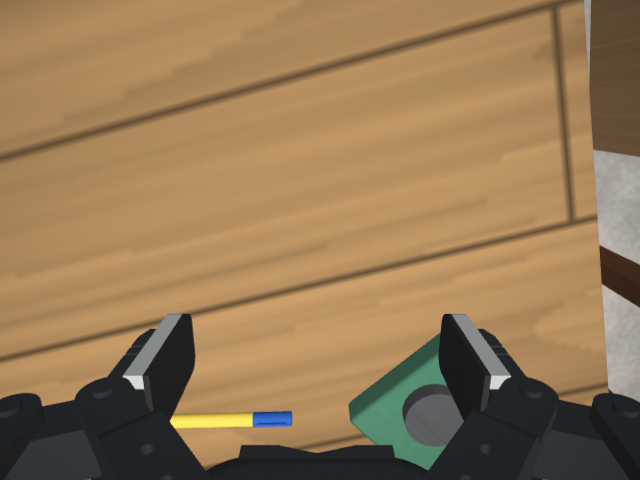

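Run:
```python
import cv2,numpy as np
a=cv2.imread("pics/top0.png")
c=cv2.resize(a[230:345,315:450],None,fx=5.9,fy=5.2,interpolation=cv2.INTER_CUBIC)
c=cv2.resize(a[235:335,320:450],None,fx=6,fy=6,interpolation=cv2.INTER_CUBIC)
cv2.imwrite("pics/c1.png",c)
c=cv2.resize(a[195:285,190:280],None,fx=6.6,fy=6.6,interpolation=cv2.INTER_CUBIC)
cv2.imwrite("pics/c2.png",c)
s=cv2.imread("pics/scene0.png")
cv2.imwrite("pics/c3.png",cv2.resize(s[150:250,235:385],None,fx=5.3,fy=5.3,interpolation=cv2.INTER_CUBIC))
```

```text
(no output)
```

View pics/c1.png

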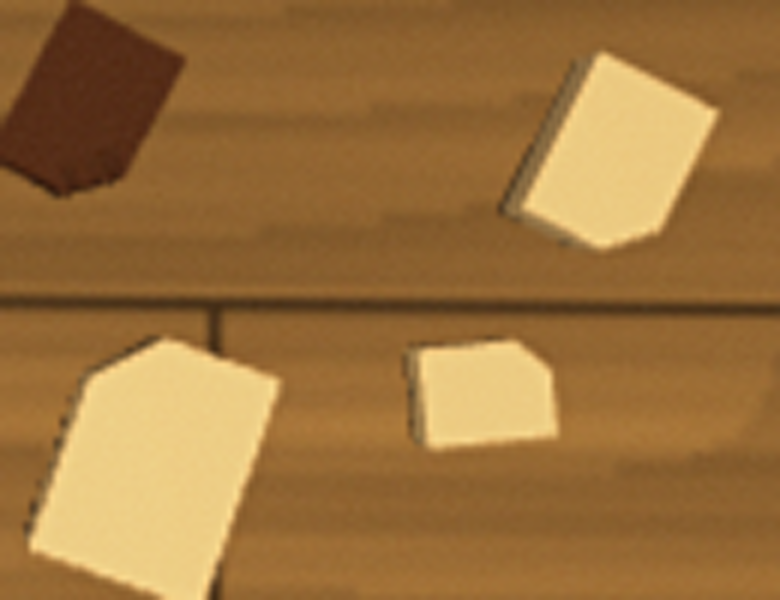

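View pics/c2.png

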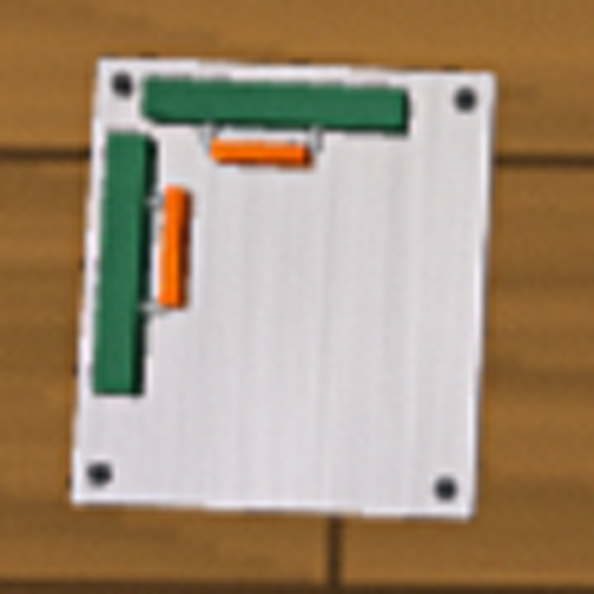

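View pics/c3.png

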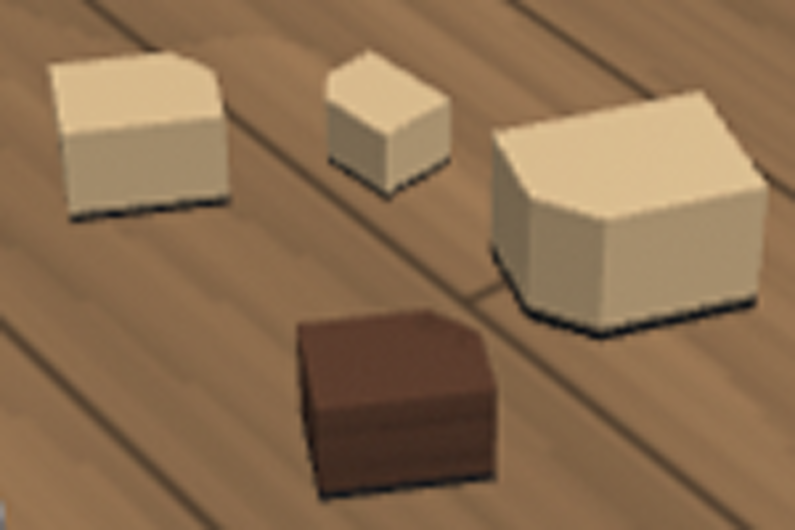

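```bash
cat > h.py <<'E'
import numpy as np,cv2
from scipy.optimize import least_squares
def cam(p):
    return 240/np.tan(np.radians(p['vfov'])/2),p['cx'],p['cy'],np.array(p['R']),np.array(p['t'])
def proj(p,X):
    f,cx,cy,R,t=cam(p); c=np.atleast_2d(X)@R.T+t
    return np.c_[f*c[:,0]/c[:,2]+cx, f*c[:,1]/c[:,2]+cy]
def world(q,L):
    c,s=np.cos(q[2]),np.sin(q[2]); L=np.atleast_2d(L)
    return np.c_[q[0]+c*L[:,0]-s*L[:,1], q[1]+s*L[:,0]+c*L[:,1], L[:,2]]
def fit(obs,q0):
    r=lambda q: np.concatenate([(proj(p,world(q,L))-u).ravel() for p,L,u in obs])
    s=least_squares(r,q0); return s.x, s.fun.reshape(-1,2).round(1)
E
cat > m.py <<'E'
from h import *
from rig import vision
T=vision.camera_params("top");S=vision.camera_params("scene")
un=lambda u,s,o:(np.array(u)+.5)/s-.5+np.array(o)
h=.054;B=np.array([[.04,.03,h],[.04,-.03,h],[-.02,-.03,h],[-.04,-.01,h],[-.04,.03,h]])
ut=un([[600,52],[719,110],[660,232],[603,250],[522,210]],6,[320,235])
Ls=np.array([[.04,.03,h],[-.04,.03,h],[.04,.03,0],[-.04,.03,0],[.04,-.03,h]])
us=un([[65,133],[224,118],[70,218],[230,203],[50,66]],5.3,[235,150])
for o in ([(T,B,ut)],[(S,Ls,us)],[(T,B,ut),(S,Ls,us)]): print("block",*fit(o,[.4,-.2,-.4]))
J=np.array([[.095,.085,.012],[.095,-.085,.012],[-.095,-.085,.012],[-.095,.085,.012]])
uj=un([[98,59],[495,73],[474,518],[73,502]],6.6,[190,195])
q,r=fit([(T,J,uj)],[.4,.2,0]);print("jig",q,r)
E
python3 m.py
python3 - <<'E'
import cv2
s=cv2.imread("pics/scene0.png")
cv2.imwrite("pics/c4.png",cv2.resize(s[260:370,305:450],None,fx=5.4,fy=5.4,interpolation=cv2.INTER_CUBIC))
E
```

```text
block [ 0.47884052 -0.29153163 -0.4552164 ] [[-0.1  0.1]
 [-0.1  0.3]
 [ 0.2 -0.3]
 [-0.1 -0. ]
 [ 0.1 -0. ]]
block [ 0.47812059 -0.29285537 -0.47295517] [[-0.7 -0.1]
 [ 0.2 -0.5]
 [ 0.2  0.7]
 [ 0.1  0.2]
 [ 0.2 -0.4]]
block [ 0.47872668 -0.29197915 -0.46340985] [[ 0.2  0.1]
 [ 0.1  0.5]
 [ 0.3 -0.2]
 [-0.1 -0. ]
 [ 0.2 -0.1]
 [-0.6  0.2]
 [ 0.3 -0.4]
 [ 0.3  1. ]
 [ 0.2  0.4]
 [ 0.  -0.1]]
jig [ 0.53925232  0.23197013 -0.02514795] [[-0.2 -0.3]
 [ 0.2 -0. ]
 [ 0.3  0.1]
 [-0.2  0.2]]
```

View pics/c4.png

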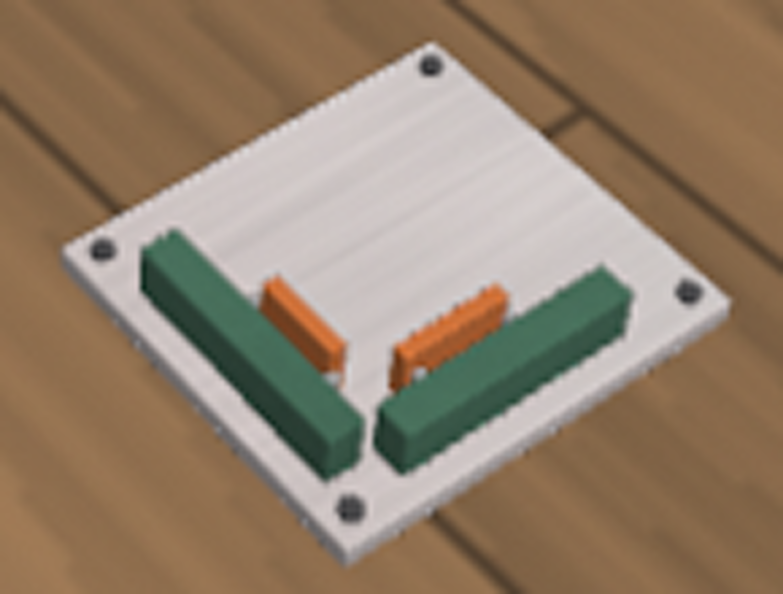

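```bash
cat >> m.py <<'E'
us=un([[345,549],[63,250],[435,41],[732,300]],5.4,[305,260])
print("jigS",*fit([(S,J,us)],q)); q,r=fit([(T,J,uj),(S,J,us)],q); print("jigTS",q,r)
print("home origin",world(q,[.018,.018,.012]))
E
python3 m.py | tail -16
cat > d.py <<'E'
import sys,numpy as np
from scipy.spatial.transform import Rotation as Ro
from rig import manip
def need(x,y,z,yaw):  # yaw = world angle of tool x (deg)
    s=manip.get_state();w=s['ee_rot'];R=Ro.from_quat([w[1],w[2],w[3],w[0]])
    a=np.radians(yaw);X=np.array([np.cos(a),np.sin(a),0]);Y=np.array([0,0,-1.]);Z=np.cross(X,Y)
    G=Ro.from_matrix(np.c_[X,Y,Z])
    d=np.array([x,y,z])-s['position']
    print("t",s['clock'],"pos",s['position'].round(4),"w",round(s['width'],4),"F",s['contact_force'].round(1))
    print("turn",(R.inv()*G).as_rotvec().round(4),"shift old axes cm",(R.inv().apply(d)*100).round(2),"shift goal axes cm",(G.inv().apply(d)*100).round(2))
if __name__=="__main__": need(*map(float,sys.argv[1:]))
E
python3 d.py 0.479 -0.292 0.31 63.6
```

```text
[ 0.2 -0. ]
 [ 0.3  0.1]
 [-0.2  0.2]]
jigS [ 0.53973079  0.23147454 -0.03210765] [[ 0.2  0.5]
 [-0.7 -0.6]
 [-0.1 -0.4]
 [ 0.6  0.1]]
jigTS [ 0.53956794  0.2316336  -0.02941869] [[ 0.1 -0.5]
 [ 0.4 -0. ]
 [ 0.2  0.1]
 [-0.2 -0. ]
 [ 0.5  0.6]
 [-0.6 -0.5]
 [-0.2 -0.4]
 [ 0.7  0. ]]
home origin [[0.55808961 0.24909636 0.012     ]]
t 0.15 pos [0.1443 0.5564 0.404 ] w 0.0855 F [0.6 0.7 0.6]
turn [-0.      0.207  -0.0014] shift old axes cm [-73.71   9.5  -53.7 ] shift goal axes cm [-61.11   9.4  -67.7 ]
```

Request:
arm_command(
  increments=[0,0,0,-4.6,0,-3.35,0,0,0,0,-4.6,0,-3.35,0,0,0,0,-4.6,0,-3.35,0,0,0,0,-4.6,0,-3.35,0,0,0,0,-4.6,0,-3.35,0,0,0,0,-4.6,0,-3.35,0,0,0,0,-4.6,0,-3.35,0,0,0,0,-4.6,0,-3.35,0],
)

```text
clock: 1.15
position: [0.3115, 0.1314, 0.4048]
ee_rot: [-0.559, 0.559, 0.433, -0.432]
contact_force: [0.4, 0.7, 0.4]
width: 0.0856
```

Request:
arm_command(
  increments=[0,0,0,-4.6,0,-3.35,0,0,0,0,-4.6,0,-3.35,0,0,0,0,-4.6,0,-3.35,0,0,0,0,-4.6,0,-3.35,0,0,0,0,-4.6,0,-3.35,0,0,0,0,-4.6,0,-3.35,0,0,0.1,0,0,0,0,0,0,0.107,0,0,0,0,0],
)

```text
clock: 2.15
position: [0.4367, -0.1855, 0.404]
ee_rot: [0.603, -0.601, -0.371, 0.371]
contact_force: [0.1, 0.1, -0.3]
width: 0.0854
```

```bash
python3 d.py 0.479 -0.292 0.31 63.5
```

```text
t 2.15 pos [ 0.4367 -0.1855  0.404 ] w 0.0854 F [ 0.1  0.1 -0.3]
turn [-0.0016 -0.0035  0.0004] shift old axes cm [-7.62  9.38 -8.57] shift goal axes cm [-7.64  9.4  -8.53]
```

Request:
arm_command(
  increments=[0,0,0,-3.8,2,-4.2,0,0,0,0,-3.8,2,-4.3,0,0,0,0,0,3,0,0,0,0,0,0,2,0,0,0,0,0,0,0,0,0],
)

```text
clock: 2.78
position: [0.4784, -0.2901, 0.3127]
ee_rot: [0.603, -0.599, -0.372, 0.373]
contact_force: [-0.3, 0.7, -0.1]
width: 0.0854
```

```bash
python3 d.py 0.4787 -0.292 0.20 63.5
python3 - <<'E'
from rig import manip,vision
from h import *
P=vision.camera_params("wrist"); a=vision.get_image("wrist")[:,:,::-1].copy()
h=.054;B=np.array([[.04,.03,h],[.04,-.03,h],[-.02,-.03,h],[-.04,-.01,h],[-.04,.03,h]])
u=proj(P,world([.4787,-.292,-.4634],B)); print(u.round())
np.savez("pics/w1.npz",**P)
cv2.imwrite("pics/w1.png",a)
E
```

```text
t 2.775 pos [ 0.4784 -0.2901  0.3127] w 0.0854 F [-0.3  0.7 -0.1]
turn [-0.0048  0.0014  0.0011] shift old axes cm [-0.17 11.27 -0.16] shift goal axes cm [-0.15 11.27 -0.11]
[[366. 314.]
 [266. 314.]
 [262. 217.]
 [297. 181.]
 [371. 181.]]
```

View pics/w1.png

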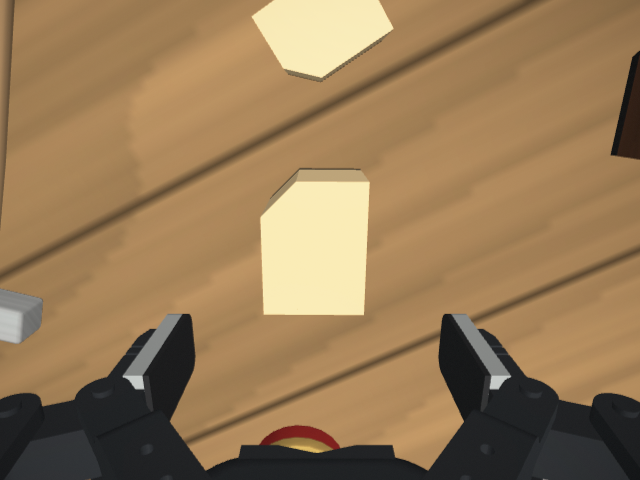

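Request:
arm_command(
  increments=[0,0,0,-0.1,3.5,-0.1,0,0,0,0,0,3.5,0,0,0,0,0,0,2.7,0,0,0,0,0,0,1.5,0,0,0,0,0,0,0,0,0],
)

```text
clock: 3.45
position: [0.4796, -0.2917, 0.2027]
ee_rot: [0.601, -0.601, -0.373, 0.373]
contact_force: [0.2, 0.1, 0.4]
width: 0.0855
```

```bash
python3 d.py 0.4787 -0.292 0.20 63.5
python3 - <<'E'
from rig import manip,vision
from h import *
a=vision.get_image("wrist")[:,:,::-1].copy()
cv2.imwrite("pics/w2.png",a)
E
```

```text
t 3.45 pos [ 0.4796 -0.2917  0.2027] w 0.0855 F [0.2 0.1 0.4]
turn [-0.0004  0.0019  0.0001] shift old axes cm [-0.07  0.27  0.07] shift goal axes cm [-0.07  0.27  0.07]
```

View pics/w2.png

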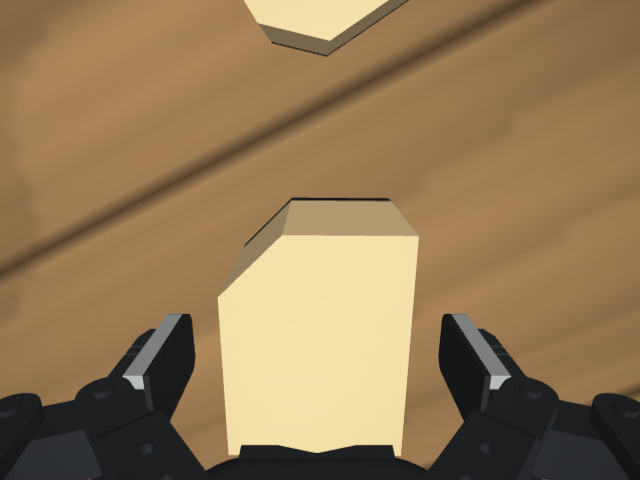

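Request:
arm_command(
  increments=[0,0,0,-0.1,0.3,0.1,0,0,0,0,0,0,0,1,0,0,0,0,0,0,1,0,0,0,0,0,0,1,0,0,0,0,0,0,1,0,0,0,0,0,0,1,0,0,0,0,0,0,1],
  grip_force=60,
)

```text
clock: 4.38
position: [0.4784, -0.2924, 0.2006]
ee_rot: [-0.6, 0.602, 0.373, -0.372]
contact_force: [-1.1, 0.2, 5.4]
width: 0.0589
```

```bash
python3 d.py 0.4787 -0.292 0.30 63.5
python3 - <<'E'
from rig import manip,vision
from h import *
a=vision.get_image("wrist")[:,:,::-1].copy()
cv2.imwrite("pics/w3.png",a)
E
```

```text
t 4.375 pos [ 0.4784 -0.2924  0.2006] w 0.0589 F [-1.1  0.2  5.4]
turn [ 0.0017  0.0016 -0.0002] shift old axes cm [ 0.05 -9.94 -0.02] shift goal axes cm [ 0.05 -9.94 -0.  ]
```

View pics/w3.png

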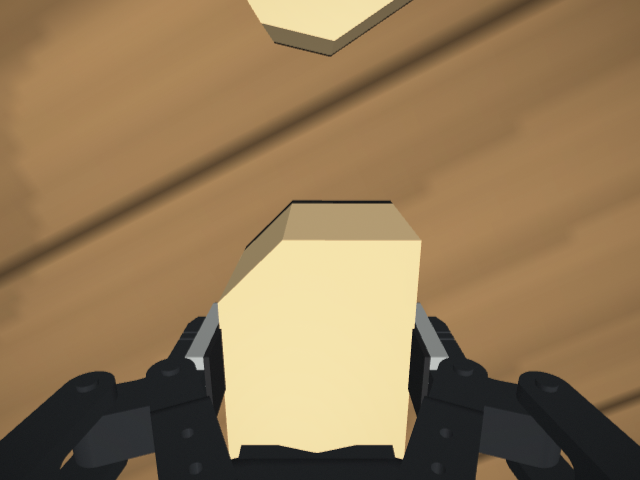

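Request:
arm_command(
  increments=[0,0,0,0,-2,0,1,0,0,0,0,-4,0,1,0,0,0,0,-4,0,1,0,0,0,0,-2,0,1,0,-0.108,0,0,0,0,1,0,-0.108,0,0,0,0,1,0,-0.108,0,0,0,0,1,0,-0.108,0,0,0,0,1],
)

```text
clock: 5.42
position: [0.4778, -0.292, 0.319]
ee_rot: [0.507, -0.506, -0.494, 0.494]
contact_force: [-0.6, -0.4, -1.2]
width: 0.0588
```

```bash
python3 - <<'E'
from h import *
print(world([.53957,.23163,-.0294],[-.002,-.002,.012]))
E
python3 d.py 0.5375 .2297 0.32 88.3
```

```text
[[0.53751207 0.22968966 0.012     ]]
t 5.425 pos [ 0.4778 -0.292   0.319 ] w 0.0588 F [-0.6 -0.4 -1.2]
turn [-0.0011  0.0045  0.0009] shift old axes cm [ 5.23e+01 -5.00e-02 -4.65e+00] shift goal axes cm [52.32 -0.1  -4.42]
```

Request:
arm_command(
  increments=[0,0,0,3,0,-0.4,1,0,0,0,5,0,-0.5,1,0,0,0,5.5,0,-0.5,1,0,0,0,5.5,0,-0.5,1,0,0,0,5.5,0,-0.5,1,0,0,0,5.5,0,-0.5,1,0,0,0,5.5,0,-0.5,1,0,0,0,5.5,0,-0.5,1],
)

```text
clock: 6.42
position: [0.5286, 0.1183, 0.3193]
ee_rot: [0.507, -0.507, -0.493, 0.493]
contact_force: [0.3, -0.7, -2.2]
width: 0.0589
```

Request:
arm_command(
  increments=[0,0,0,5,0,-0.4,1,0,0,0,3.5,0,-0.1,1,0,0,0,2.3,0,0,1,0,0,0,0,0,0,1],
)

```text
clock: 6.92
position: [0.5366, 0.2257, 0.319]
ee_rot: [0.507, -0.506, -0.493, 0.494]
contact_force: [-0.5, -0.3, -2.1]
width: 0.0585
```

```bash
python3 d.py 0.5375 .2297 0.225 88.3
python3 - <<'E'
from rig import manip,vision
from h import *
for n in ("wrist","scene"):
  cv2.imwrite(f"pics/{n}4.png",vision.get_image(n)[:,:,::-1])
E
```

```text
t 6.925 pos [0.5366 0.2257 0.319 ] w 0.0585 F [-0.5 -0.3 -2.1]
turn [-0.0011  0.0036 -0.0001] shift old axes cm [ 0.4   9.4  -0.09] shift goal axes cm [ 0.4   9.4  -0.07]
```

View pics/wrist4.png

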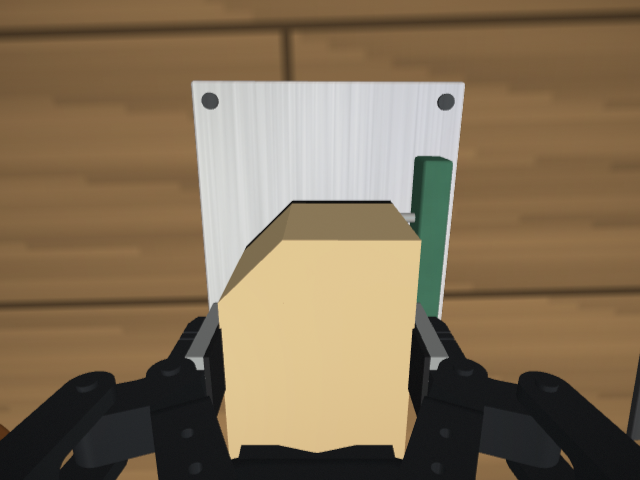

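View pics/scene4.png

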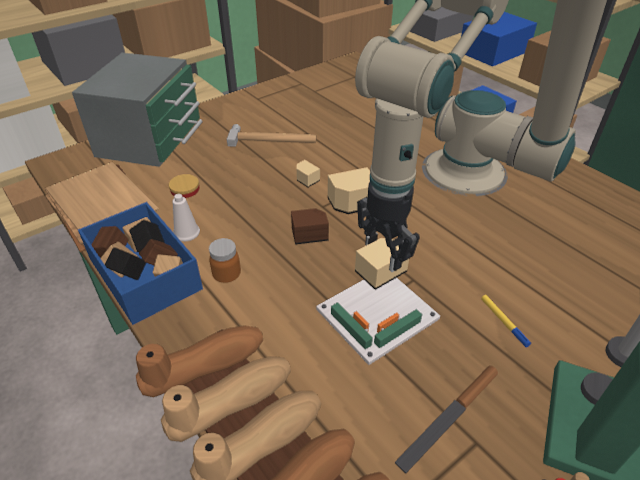

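Request:
arm_command(
  increments=[0,0,0,0,3,0,1,0,0,0,0,3,0,1,0,0,0,0,2.2,0,1,0,0,0,0,1.2,0,1,0,0,0,0,0,0,1],
)

```text
clock: 7.65
position: [0.5369, 0.2235, 0.2251]
ee_rot: [0.508, -0.507, -0.492, 0.493]
contact_force: [-0.1, 0.3, -1.6]
width: 0.0589
```

```bash
python3 d.py 0.5375 .2297 0.2126 88.3
python3 - <<'E'
from rig import manip,vision
from h import *
cv2.imwrite("pics/wrist5.png",vision.get_image("wrist")[:,:,::-1])
a=vision.get_image("scene")[:,:,::-1]
cv2.imwrite("pics/scene5.png",cv2.resize(a[220:370,300:460],None,fx=5,fy=4.0*1.25*.8,interpolation=cv2.INTER_CUBIC))
E
```

```text
t 7.65 pos [0.5369 0.2235 0.2251] w 0.0589 F [-0.1  0.3 -1.6]
turn [-0.0016 -0.0001 -0.0007] shift old axes cm [ 0.62  1.25 -0.04] shift goal axes cm [ 0.62  1.25 -0.04]
```

View pics/wrist5.png

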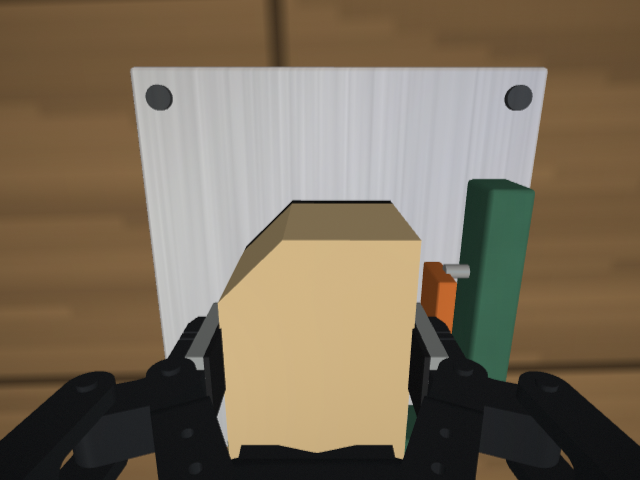

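View pics/scene5.png

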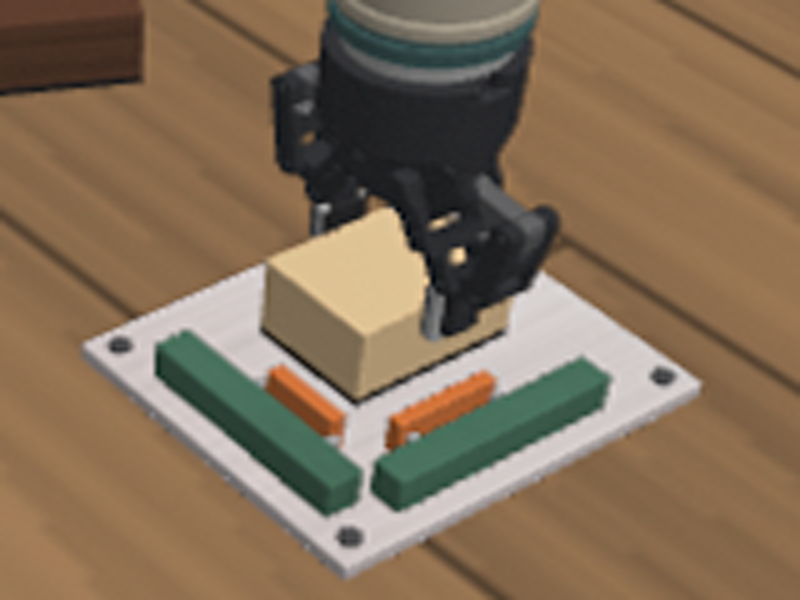

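Request:
arm_command(
  increments=[0,0,0,0,0.6,0,1,0,0,0,0,0.4,0,1,0,0,0,0,0.2,0,1,0,0,0,0,0,0,1,0,0,0,0,0,0,1],
)

```text
clock: 8.38
position: [0.5371, 0.2244, 0.2138]
ee_rot: [-0.507, 0.507, 0.493, -0.493]
contact_force: [0.0, -0.8, -1.0]
width: 0.059
```

```bash
python3 d.py 0.5581 .2491 0.2126 88.3
```

```text
t 8.375 pos [0.5371 0.2244 0.2138] w 0.059 F [ 0.  -0.8 -1. ]
turn [0.0002 0.0009 0.0001] shift old axes cm [ 2.53  0.12 -2.03] shift goal axes cm [ 2.53  0.12 -2.03]
```

Request:
arm_command(
  increments=[0,0,0,0,0.1,0,1,0,0,0,0,0.05,0,1,0,0,0,0,0,0,1],
)

```text
clock: 8.75
position: [0.537, 0.2244, 0.2126]
ee_rot: [-0.507, 0.507, 0.493, -0.493]
contact_force: [0.0, -0.2, 3.1]
width: 0.0588
```

Request:
arm_command(
  increments=[0,0,0,0.5,0,-0.5,1,0,0,0,0.5,0,-0.4,1,0,0,0,0.4,0,0,1,0,0,0,0,0,0,1],
)

```text
clock: 9.25
position: [0.5468, 0.2381, 0.2127]
ee_rot: [-0.507, 0.507, 0.493, -0.493]
contact_force: [-0.3, -2.6, 4.4]
width: 0.0593
```

Request:
arm_command(
  increments=[0,0,0,0.25,0,-0.25,1,0,0,0,0.25,0,-0.25,1,0,0,0,0,0,0,1],
)

```text
clock: 9.62
position: [0.5504, 0.2422, 0.2127]
ee_rot: [0.507, -0.507, -0.492, 0.494]
contact_force: [-5.3, -5.4, 9.7]
width: 0.0588
```

```bash
python3 d.py 0.5581 .2491 0.2126 88.3
```

```text
t 9.625 pos [0.5504 0.2422 0.2127] w 0.0588 F [-5.3 -5.4  9.7]
turn [-0.0033  0.0013 -0.0021] shift old axes cm [ 0.71  0.01 -0.75] shift goal axes cm [ 0.71  0.01 -0.75]
```

Request:
arm_command(
  increments=[0,0,0,0.25,0,-0.25,1,0,0,0,0.25,0,-0.25,1,0,0,0,0,0,0,1],
)

```text
clock: 10.0
position: [0.5524, 0.244, 0.213]
ee_rot: [0.507, -0.506, -0.487, 0.499]
contact_force: [-12.4, -14.7, 21.3]
width: 0.0587
```

```bash
python3 d.py 0.5581 .2491 0.2126 88.3
```

```text
t 10.0 pos [0.5524 0.244  0.213 ] w 0.0587 F [-12.4 -14.7  21.3]
turn [-0.0131  0.0026 -0.0109] shift old axes cm [ 0.52  0.03 -0.56] shift goal axes cm [ 0.52  0.04 -0.56]
```

Run:
```python
from rig import manip,vision
from h import *
cv2.imwrite("pics/wrist6.png",vision.get_image("wrist")[:,:,::-1])
a=vision.get_image("scene")[:,:,::-1]
cv2.imwrite("pics/scene6raw.png",a)
cv2.imwrite("pics/scene6.png",cv2.resize(a[240:360,310:450],None,fx=5,fy=5,interpolation=cv2.INTER_CUBIC))
```

```text
(no output)
```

View pics/wrist6.png

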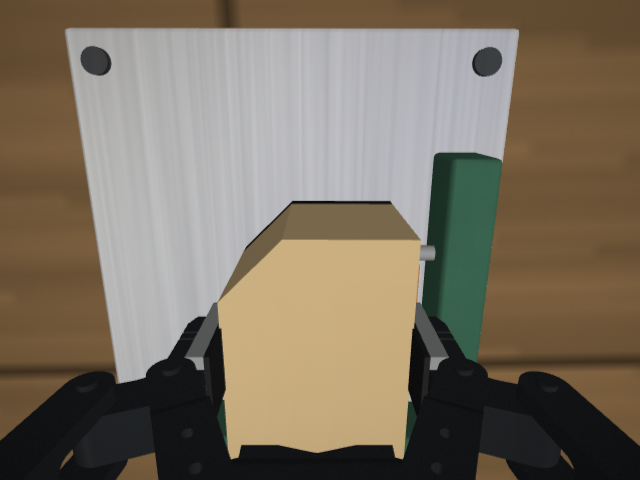

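View pics/scene6.png

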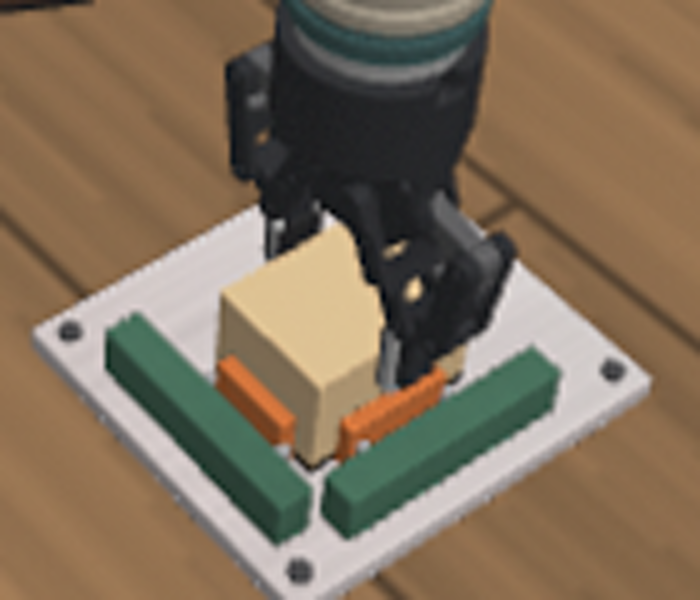

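```bash
python3 - <<'E'
from rig import vision
from h import *
S=vision.camera_params("scene")
q=[.5369,.2235,-.03]
for y in (.030,.036,.044):
  for z in (.030,.040,.050,.060):
    u=proj(S,world(q,[[.011,y,z],[-.011,y,z]]))
    print(y,z,((u-[300,220])*[5,4]).round().tolist())
# block corner check
print(((proj(S,world(q,[[.04,.03,.0245],[.04,.03,.0785]]))-[300,220])*[5,4]).round())
E
python3 - <<'E'
import cv2
a=cv2.imread("pics/scene5.png"); 
cv2.imwrite("pics/s5z.png",cv2.resize(a[180:400,330:580],None,fx=3,fy=2.7*1.0,interpolation=cv2.INTER_CUBIC))
a=cv2.imread("pics/scene6raw.png")
cv2.imwrite("pics/s6z.png",cv2.resize(a[285:340,355:415],None,fx=12,fy=10.9,interpolation=cv2.INTER_CUBIC))
E
```

```text
0.03 0.03 [[412.0, 373.0], [453.0, 353.0]]
0.03 0.04 [[414.0, 360.0], [455.0, 340.0]]
0.03 0.05 [[416.0, 347.0], [458.0, 327.0]]
0.03 0.06 [[418.0, 333.0], [460.0, 313.0]]
0.036 0.03 [[422.0, 381.0], [463.0, 360.0]]
0.036 0.04 [[424.0, 368.0], [466.0, 347.0]]
0.036 0.05 [[426.0, 354.0], [468.0, 334.0]]
0.036 0.06 [[429.0, 341.0], [471.0, 321.0]]
0.044 0.03 [[435.0, 391.0], [477.0, 370.0]]
0.044 0.04 [[438.0, 378.0], [479.0, 357.0]]
0.044 0.05 [[440.0, 365.0], [482.0, 344.0]]
0.044 0.06 [[442.0, 351.0], [485.0, 331.0]]
[[355. 407.]
 [365. 335.]]
```

View pics/s5z.png

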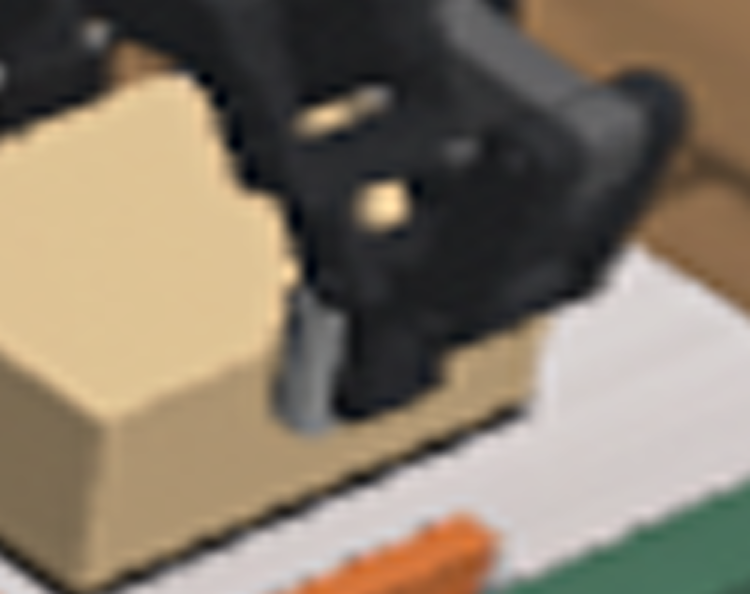

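View pics/s6z.png

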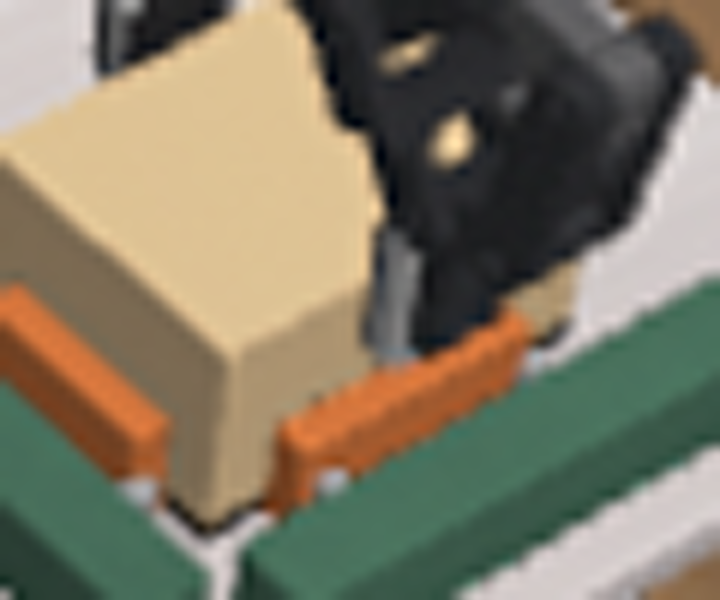

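Request:
arm_command(
  increments=[0,0,0,0,-0.15,0,1,-0.013,0,-0.011,0,0,0,1,0,0,0,0,0,0,1],
)

```text
clock: 10.48
position: [0.552, 0.2447, 0.2127]
ee_rot: [0.508, -0.506, -0.493, 0.493]
contact_force: [-11.2, -11.6, 10.6]
width: 0.0586
```

```bash
python3 d.py 0.5581 .2491 0.2126 88.3
```

```text
t 10.475 pos [0.552  0.2447 0.2127] w 0.0586 F [-11.2 -11.6  10.6]
turn [-0.0013  0.0021  0.0019] shift old axes cm [ 0.45  0.01 -0.59] shift goal axes cm [ 0.45  0.01 -0.59]
```

Request:
arm_command(
  increments=[0,0,0,0.15,-0.1,-0.2,1,-0.005,0,-0.004,0.15,0,-0.2,1,0,0,0,0,0,0,1],
)

```text
clock: 10.85
position: [0.5545, 0.247, 0.2128]
ee_rot: [0.508, -0.505, -0.493, 0.493]
contact_force: [-14.0, -12.4, 10.0]
width: 0.0588
```

```bash
python3 d.py 0.5581 .2491 0.2126 88.3
```

```text
t 10.85 pos [0.5545 0.247  0.2128] w 0.0588 F [-14.  -12.4  10. ]
turn [-0.0022  0.0025  0.0032] shift old axes cm [ 0.22  0.02 -0.35] shift goal axes cm [ 0.22  0.02 -0.35]
```

Moving well: both axes advance, block flat. Continue.

Request:
arm_command(
  increments=[0,0,0,0.15,-0.1,-0.2,1,-0.006,0,-0.004,0.1,0,-0.2,1,0,0,0,0,0,0,1],
)

```text
clock: 11.22
position: [0.5569, 0.2487, 0.2129]
ee_rot: [0.508, -0.505, -0.494, 0.492]
contact_force: [-16.8, -14.8, 9.4]
width: 0.0586
```

```bash
python3 d.py 0.5581 .2491 0.2126 88.3
python3 - <<'E'
from rig import manip,vision
from h import *
cv2.imwrite("pics/wrist7.png",vision.get_image("wrist")[:,:,::-1])
a=vision.get_image("scene")[:,:,::-1]
cv2.imwrite("pics/scene7raw.png",a)
cv2.imwrite("pics/scene7.png",cv2.resize(a[270:360,330:430],None,fx=6.6,fy=6.6,interpolation=cv2.INTER_CUBIC))
E
```

```text
t 11.225 pos [0.5569 0.2487 0.2129] w 0.0586 F [-16.8 -14.8   9.4]
turn [-0.0018  0.0026  0.0048] shift old axes cm [ 0.04  0.03 -0.12] shift goal axes cm [ 0.04  0.03 -0.12]
```

View pics/scene7.png

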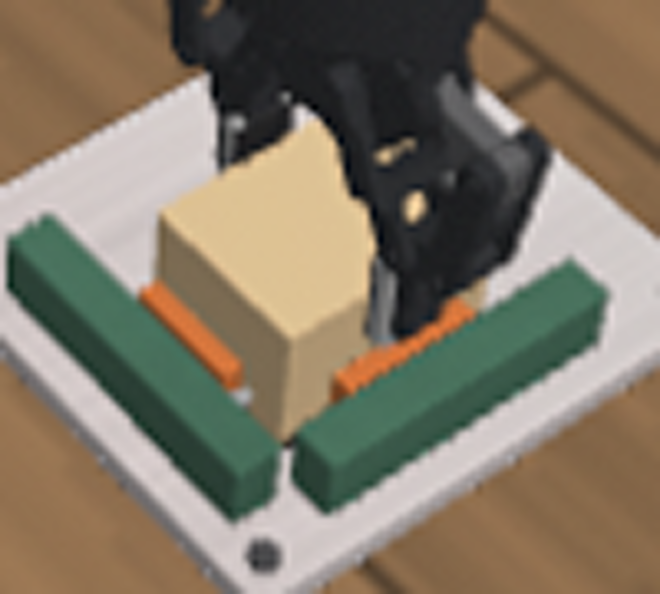

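Request:
arm_command(
  increments=[0,0,0,0.1,-0.05,-0.15,1,0,0,0,0.15,0,-0.15,1,0,0,0,0,0,0,1],
)

```text
clock: 11.7
position: [0.5583, 0.2497, 0.213]
ee_rot: [0.508, -0.505, -0.492, 0.495]
contact_force: [-20.9, -20.4, 11.7]
width: 0.0592
```

```bash
python3 d.py 0.5581 .2491 0.2126 88.3
```

```text
t 11.7 pos [0.5583 0.2497 0.213 ] w 0.0592 F [-20.9 -20.4  11.7]
turn [-0.0073  0.0035  0.0005] shift old axes cm [-0.06  0.04  0.02] shift goal axes cm [-0.06  0.04  0.02]
```

Request:
arm_command(
  increments=[-0.007,0,-0.004,0.1,-0.05,-0.1,1,0,0,0,0,0,0,1,0,0,0,0,0,0,1],
)

```text
clock: 12.08
position: [0.5579, 0.2496, 0.213]
ee_rot: [0.508, -0.505, -0.493, 0.494]
contact_force: [-22.4, -22.9, 13.5]
width: 0.0593
```

```bash
python3 d.py 0.5581 .2491 0.2126 88.3;  python3 - <<'E'
from rig import manip,vision
from h import *
cv2.imwrite("pics/wrist8.png",vision.get_image("wrist")[:,:,::-1])
a=vision.get_image("scene")[:,:,::-1]
cv2.imwrite("pics/scene8raw.png",a)
cv2.imwrite("pics/scene8.png",cv2.resize(a[280:350,335:425],None,fx=8,fy=8,interpolation=cv2.INTER_CUBIC))
b=vision.get_image("top")[:,:,::-1]
cv2.imwrite("pics/top8.png",cv2.resize(b[195:285,190:280],None,fx=6.6,fy=6.6,interpolation=cv2.INTER_CUBIC))
E
```

```text
t 12.075 pos [0.5579 0.2496 0.213 ] w 0.0593 F [-22.4 -22.9  13.5]
turn [-0.0047  0.004   0.0014] shift old axes cm [-0.05  0.04 -0.02] shift goal axes cm [-0.05  0.04 -0.02]
```

View pics/scene8.png

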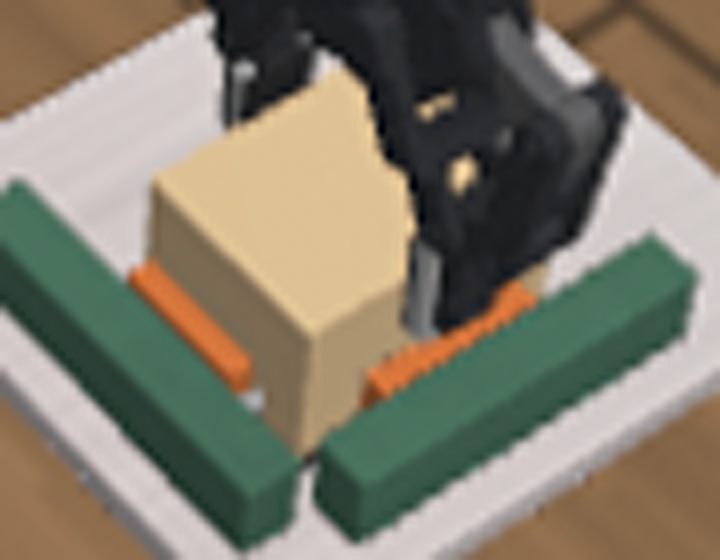

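View pics/wrist8.png

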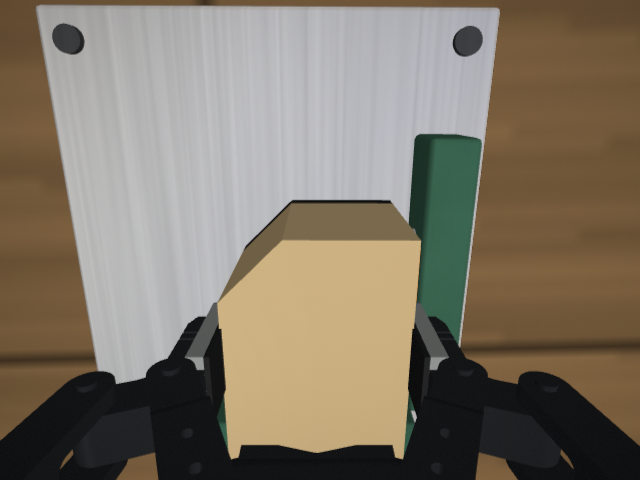

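View pics/top8.png

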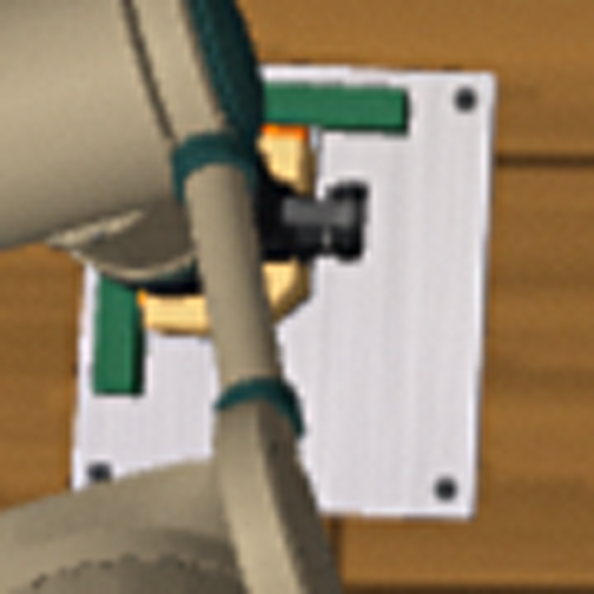

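Run:
```python
from rig import vision
from h import *
S=vision.camera_params("scene")
q=[.53957,.23163,-.0294]; h=world(q,[.018,.018,0])[0]
L=[[.04,.03,.066],[.04,-.03,.066],[.04,.03,.018]]
u=proj(S,world([h[0],h[1],-.0294],L)); print(((u-[335,280]+.5)*8-.5).round())
obs=np.array([[318,333],[150,182],[298,450]]); 
print(fit([(S,np.array(L),(obs+.5)/8-.5+[335,280])],[*h[:2],-.03]),h)
# fence and stop top check: stop tops at home and at 4mm
for t in (0,.008):
  P=[[.050+t,-.010,.0375],[.050+t,.030,.0375],[-.012,.040+t,.0375],[.038,.040+t,.0375]]
  print(t,((proj(S,world(q,P))-[335,280]+.5)*8-.5).round().tolist())
```

```text
[[310. 338.]
 [149. 180.]
 [295. 463.]]
(array([0.55673242, 0.2468319 , 0.01237806]), array([[-0.1, -0.3],
       [-0.3, -0.5],
       [ 0.5,  0.8]])) [0.55809135 0.2490931  0.        ]
0 [[173.0, 246.0], [278.0, 349.0], [497.0, 258.0], [343.0, 352.0]]
0.008 [[148.0, 260.0], [253.0, 365.0], [519.0, 278.0], [365.0, 374.0]]
```

Request:
arm_command(
  increments=[0,0,0,0,0,0,1,0,0,0,0,0,0,1,0,0,0,0,0,0,1,0,0,0,0,0,0,1],
)

```text
clock: 12.72
position: [0.5579, 0.2496, 0.213]
ee_rot: [0.508, -0.505, -0.493, 0.494]
contact_force: [-23.5, -21.8, 13.9]
width: 0.0584
```

```bash
python3 d.py 0.5581 .2491 0.2126 88.3; python3 -c "
from rig import ticket
print(ticket.sign_off())"
```

```text
t 12.725 pos [0.5579 0.2496 0.213 ] w 0.0584 F [-23.5 -21.8  13.9]
turn [-0.0047  0.004   0.0014] shift old axes cm [-0.05  0.04 -0.02] shift goal axes cm [-0.05  0.04 -0.02]
the job is handed in; nothing more can be done
None
```

I picked up the medium pale block (the 80 × 60 mm one), turned it to match the jig and set it on the plate. I then pushed it into the corner and handed the job in at 12.7 s, still gripping and pressing. No verdict is reported.

**Last checks:**
- **Position:** the tool held still within 1 mm of the computed home, with tilt and turn errors of about 0.005 rad.
- **Force:** about 23 N toward the end stop and 22 N toward the side stop, measured at the wrist. In the last push the force rose with no further travel, which points to the hard ends of the stops. Part of that force is friction on the plate; I could not measure the stop forces separately.
- **Stops:** in the scene picture, both stop edges lie within about 1 mm of their fully-in positions.

**Problems and disagreements:**
- **Early tilt:** in the first push the block tipped slightly, about 0.015 rad, and pressed on the plate with about 21 N. I raised the tool a little and corrected the tilt before going on.
- **Corner fit:** a coarse three-corner fit from the last scene picture put the block about 2.5 mm from home and turned about 0.04 rad. That is inside the limits, but it is off from the tool reading and I trust it less.
- **Other objects:** I did not measure the dark block or the other things at the end. The path was planned to stay clear of them, and I felt no unexpected contact.

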